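# Snap the speed knob back onto its D-shaft and set it to the red mark

### The arm

A 6-joint arm with a two-finger parallel gripper is mounted at the origin on the work surface. World frame = base frame: x ahead of the robot, y to its left, z up, the work surface at z = 0. Lengths are in m, angles in rad, forces in N, time in s.
With the tool pointing down it reaches from about 0.3 to 0.85 m from the base axis. Payload 5.4 kg.
Tool frame: the origin (TCP) lies on the centre line of the jaws, within the pads' length; the fingertips stand 8 mm ahead of it and the grasp point (between the pads) lies 11 mm behind it; z points along the fingers, x is the direction in which the jaws open and shut, and the axes are right-handed (so a half turn about z gives the same grasp; the last joint's range is limited). The gripper opens to 85 mm and grips with 20 to 120 N. Pads are 22 mm wide; open, the fingers measure 114 mm over their backs; the gripper's body (76 mm by 85 mm) begins 54 mm behind the grasp point. The pads swing forward as they close: fully open they stand 13 mm farther back than shut.
Start: joints at [-1.362, 0.158, 1.597, -0, 1.386, -0.21], TCP at [0.234, -0.525, 0.239] pointing down, gripper open.
Joint ranges: [-2.91, 2.91], [-0.94, 2.29], [0.18, 2.7], [-1.29, 4.43], [0.17, 2.64], [-3, 3]. Speed limits (rad/s): [2.57, 2.57, 3.14, 3.14, 3.14, 3.14].

### API

Orientations are given as a unit quaternion [x, y, z, w].
In Python, from cell import state, imaging, ticket gives the robot as it stands.
- The arm moves only by the shell command python3 -m handwheel 'ROWS' [FORCE]. ROWS is JSON, a list of rows, each an object of numbers: "tx", "ty", "tz": the shift along the tool's x, y, z in cm; "yaw": the turn about the tool's z in degrees; "claw": the closure, from 0 (fully open) to 1 (shut). A call has 1 to 20 rows; each row is the pose to reach, as a shift and turn from the pose measured when the call began, along the tool's axes at that moment; what a row does not reach only later rows make up. A row lasts 1/8 s, in which the tool goes at most 62.5 mm and 10.7 degrees, less where a joint would pass 70% of its speed; a pose out of reach is approached as far as the arm can. A call with a gripper value outside its range is refused whole. The fingers move at their own pace and stop on an object; FORCE is the grip in N (left out, the last holds). Time passes only in rows, so rows that repeat a pose let the fingers close. It gives the time, the measured TCP pose, the force and the opening at its end, in the units of the state.
- state(): the state, without advancing time (a new reading comes with each control period).
- imaging.capture(name): name is "scene" or "side" or "wrist"; returns the picture (400x640x3 uint8, red, green, blue); there is no depth.
- imaging.camera_info(name): a dict with "fov_y" (degrees; the focal length in pixels is half the picture's height over the tangent of half this angle, whatever the lens; pixels are square), "cx", "cy" (the principal point, pixels), "dist" ([k1, k2, p1, p2, k3] as OpenCV has them; the pictures are not rectified), "world_to_cam" (4x4, takes a point from world to camera coordinates). Camera axes: x right, y up, looking along -z (the intrinsics and any distortion apply to the point x, -y, -z); pixel columns grow to the right and rows downward; lengths in m; the calibration is good to about 2 mm. A picture is of the moment at which its call begins: read the wrist's pose just before it. camera_info takes no time and is no camera call; for the wrist camera it gives the pose at the moment of the call.
- ticket.hand_in(): hands the job in, once; it reports no verdict.
The state is a dict: "clock": time; "joints": joint angles; "dq": joint speeds; "tau": joint torques, N m; "position": TCP position; "tcp_rot": TCP orientation; "ft_force": force on the tool from outside, world axes, zero at the start; "moment": the same for the moment, N m; "opening": opening from 0.0 (shut) to 1.0 (fully open).
Only numpy, scipy, OpenCV 4.12 (cv2) and the standard library are available. Lean on these libraries where they do the work, as an engineer would, in place of code of your own. Each camera call takes 0.05 s, during which the arm holds its last target.

### The job

The sander's speed controller has lost its dial knob: take the orange knob from the black parts tray, find by feel how it fits the D-shaped shaft, and press it on fully home until it snaps, without ramming or forcing it (a steady push of about 15 N is enough once it is lined up). Then turn it anticlockwise until its white pointer faces the red mark, and let go of it; leave everything else where it is.

Things in the scene. Friction and masses are not known exactly. Their poses are not given: they have to be found in the camera images.
- knob: Loose orange dial knob, 60 g, upright in the tray, bore down. Origin: centre of its underside; z up its axis, x towards its pointer. Round skirt 48 mm across, 14 mm high; on it a bar grip 46 mm long (x), 22 mm wide (y), from 14 to 38 mm above the underside, with a white pointer stripe on top running to the +x end.
- knob_grip (a point): Point on the knob's axis in the middle of the bar grip, 28 mm above the knob's underside; axes as the knob's.
- knob_bore (a point): Mouth of the knob's D-shaped bore, at the centre of its underside (the knob's origin). The bore is 22 mm deep, 17 mm across, its flat on the pointer (+x) side, 4.5 mm from the axis; two snap ridges inside, 2 to 6 mm above the mouth.
- pointer (a point): Pointer end of the bar's top: on the knob, 23 mm from its axis towards +x, 38 mm above its underside.
- controller: Grey speed-controller box, fixed to the bench, 170 (x) by 140 (y) by 50 mm high. Origin: on the bench, right under the shaft that stands at the middle of its top; z up, x towards the red mark. The shaft turns, with a friction of about 0.06 N m; its flat starts 0.4 to 2 rad clockwise (from above) of the red mark, not measured. Its stop lies 0.3 rad anticlockwise past the mark.
- shaft_tip (a point): Tip of the steel shaft, on its axis, 71 mm above the bench; has the box's axes, does not turn. D-shaped from 3 to 17 mm above the box's top (16 mm across, flat 4 mm from the axis, painted blue); above, to 21 mm, a round conical pilot 7.8 to 4 mm wide. The D enters the knob within about 6 degrees only; else the knob's underside rests on the D's top, pilot in the bore.
- shaft_foot (a point): Foot of the shaft, on its axis at the box's top (50 mm above the bench). A brass collar 26 mm wide, 3 mm high: fully home, the knob's underside lies on it, 53 mm above the bench. In the middle of the 14 mm of travel two sprung balls resist with about 10 to 15 N; past 4 mm from home they spring out above the ridges and draw the knob down, with up to 6 N.
- off_mark (a point): The red mark on the dial plate, on the box's top 36 mm from the shaft's axis, towards controller +x.
- tray: Black parts tray, fixed, 240 (x) by 200 (y) mm, walls 18 mm high and 4 mm thick, floor 4 mm; origin under its centre.
- star_knob: Bystander in the tray: yellow three-lobed knob, about 36 mm across, 12 mm high; origin under its centre.
- collar: Bystander in the tray: steel ring 28 mm across, 12 mm high; origin under its centre.
- wood_plug: Bystander in the tray: wooden plug 26 mm across, 16 mm high; origin under its centre.
- glue: Bystander: white glue bottle 56 mm across, 150 mm high; origin under its centre.
- tape_measure: Bystander: yellow tape measure 65 by 32 by 62 mm; origin under its centre.
- drill: Bystander: cordless drill standing on its battery, 180 mm high; origin under the battery.
- strips: Bystander: bundle of wooden strips 300 by 123 by 32 mm; origin under its centre.
Not all that is in view belongs to the job. Leave any pink look-alike of the controller alone.

How it is judged:
On the way:
1. the knob is pressed fully home on the shaft (z of knob in the frame of controller below 0.0545 m and horizontal distance between knob and controller below 0.002 m and angle between knob's own z axis and vertical below 0.08 rad), for 0.2 s.
At the end, for the whole second after the job is handed in: The knob sits fully home on the shaft (underside within 1.5 mm of the collar, within 2 mm of the shaft's axis, upright), its pointer faces the red mark within 5.5 mm sideways at the pointer's end (about 14 degrees), at rest and let go (all of step 1 and x of pointer in the frame of controller above 0.015 m and y of pointer in the frame of controller between -0.0055 and 0.0055 m and linear speed of knob below 0.02 m/s); the robot touches nothing.
It fails at once if the knob is forced against the shaft with more than 30 N before it is home, or with more than 80 N after ((contact force between knob and controller above 30 N and z of knob in the frame of controller above 0.0545 m) or contact force between knob and controller above 80 N).
It fails at once if the robot strikes or presses the controller with more than 15 N (contact force between any of the fingers, the arm and controller above 15 N).
It fails at once if another thing is moved by more than 25 mm (distance of any of star_knob, collar, wood_plug, glue, tape_measure, drill, strips from where it was at the start of the episode above 0.025 m).
It also fails if it takes over 72 s, if anything falls off the work surface, if the arm or the gripper's body presses on something with over 40 N, if the wrist force passes 120 N, or if a joint passes its speed limit or range.

## Working session

There is one attempt and no reset: what is moved stays moved. The work goes in short steps, Python scripts to look and compute and a shell command to move; the robot and the scene stay as the last step left them, time stands still between calls to the robot, and variables do not carry over. Pictures are saved under pics/ and viewed, and the job is handed in when it is done.

```bash
ls; mkdir -p pics; python3 - <<'E'
from cell import state, imaging
import cv2, json
print(state())
for n in ["scene","side","wrist"]:
    info=imaging.camera_info(n); im=imaging.capture(n)
    cv2.imwrite(f"pics/{n}0.png",im[:,:,::-1]); print(n,info)
E
```

```text
pics
{'clock': 0.0, 'joints': array([-1.36209067e+00,  1.59034068e-01,  1.59825284e+00,  1.48207575e-05,
        1.38620777e+00, -2.10055314e-01]), 'dq': array([ 0.00024262, -0.00033959,  0.00135285,  0.00081854,  0.00072934,
        0.00017206]), 'tau': array([-8.81516571e-04, -3.96007669e+01, -3.31424367e+01, -3.64971556e-04,
        8.47890973e-03, -1.85145318e-06]), 'position': array([ 0.23369398, -0.52471868,  0.23831499]), 'tcp_rot': array([ 8.38637296e-01, -5.44689435e-01, -6.66859604e-04, -6.78067191e-04]), 'ft_force': array([ 0.75790536,  0.20552473, -0.14677464]), 'moment': array([-0.03608517,  0.03235261,  0.01375728]), 'opening': 1.0001061897967518}
scene {'fov_y': 52.43820335184384, 'cx': 318.40857954269256, 'cy': 197.95928898102557, 'dist': array([-0.09576315,  0.        ,  0.        ,  0.        ,  0.        ]), 'world_to_cam': array([[ 0.83129932,  0.55551108, -0.01867823, -0.37669761],
       [-0.41694712,  0.64546143,  0.63994894,  0.17272211],
       [ 0.3675548 , -0.52420128,  0.7681904 , -1.34231791],
       [ 0.        ,  0.        ,  0.        ,  1.        ]])}
[... 155 characters left out ...]
.        ]), 'world_to_cam': array([[ 0.82248695, -0.56837192, -0.02164674, -0.40883102],
       [ 0.39145855,  0.53804591,  0.74650305, -0.24086063],
       [-0.41264443, -0.62246282,  0.66502978, -1.47709287],
       [ 0.        ,  0.        ,  0.        ,  1.        ]])}
wrist {'fov_y': 66.26681991084874, 'cx': 319.74246923740054, 'cy': 206.25172273333527, 'dist': array([0.00039691, 0.        , 0.        , 0.        , 0.        ]), 'world_to_cam': array([[ 0.40786086, -0.91304116, -0.00231442, -0.57326977],
       [ 0.87662155,  0.3922983 , -0.27863364,  0.03769467],
       [ 0.25531192,  0.11161488,  0.96039468, -0.37875218],
       [ 0.        ,  0.        ,  0.        ,  1.        ]])}
```

View pics/scene0.png

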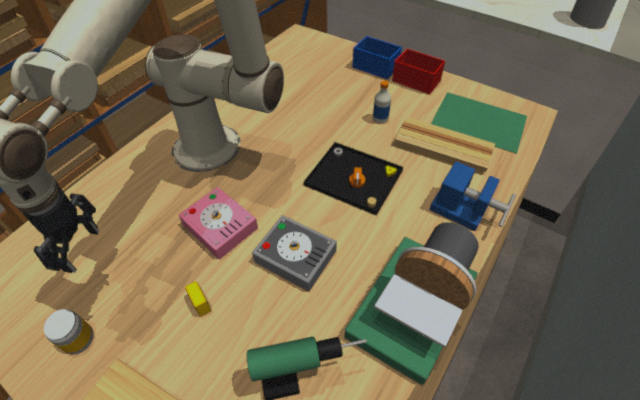

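View pics/side0.png

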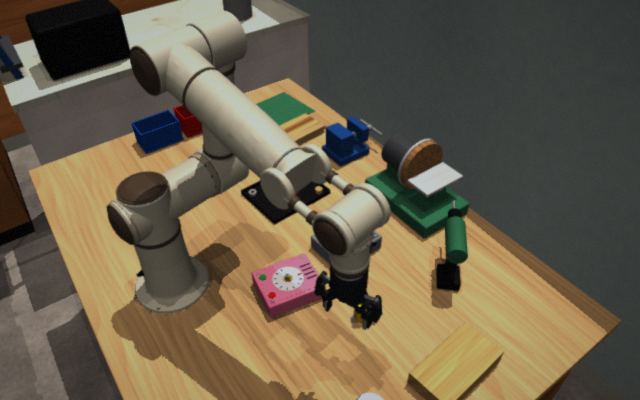

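View pics/wrist0.png

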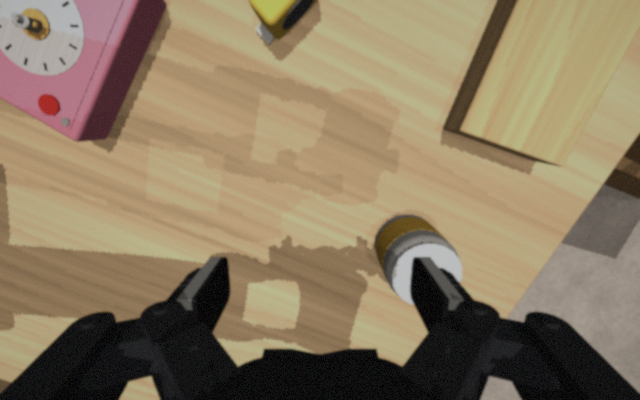

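The scene view shows the tray with the orange knob at about (357,177), the grey controller with its dial at (294,247), and the pink look-alike at (217,216). The side view has the arm blocking most of the tray. The wrist view shows neither the knob nor the grey box. Next I'll measure both targets.

```bash
cat > h.py <<'E'
import numpy as np, cv2
from cell import state, imaging
from scipy.spatial.transform import Rotation as R
def K(info):
    f=200/np.tan(np.radians(info['fov_y']/2)); return np.array([[f,0,info['cx']],[0,f,info['cy']],[0,0,1.]])
def ray(info,uv):
    p=cv2.undistortPoints(np.array(uv,float).reshape(-1,1,2),K(info),np.array(info['dist'])).reshape(-1,2)
    T=info['world_to_cam']; d=np.c_[p[:,0],-p[:,1],-np.ones(len(p))]@T[:3,:3]
    return -T[:3,:3].T@T[:3,3], d/np.linalg.norm(d,axis=1,keepdims=True)
def onz(info,uv,z):
    o,d=ray(info,uv); return o+d*((z-o[2])/d[:,2])[:,None]
def proj(info,P):
    P=np.array(P,float).reshape(-1,3); T=info['world_to_cam']; c=P@T[:3,:3].T+T[:3,3]
    q=np.c_[c[:,0],-c[:,1],-c[:,2]]
    return cv2.projectPoints(q,np.zeros(3),np.zeros(3),K(info),np.array(info['dist']))[0].reshape(-1,2)
def snap(n,fn):
    i=imaging.camera_info(n); im=imaging.capture(n); cv2.imwrite(f'pics/{fn}.png',im[:,:,::-1]); return i,im
def move_to(target, yawdeg=0):
    "tool-frame shift (cm) to bring TCP to world target"
    s=state(); r=R.from_quat(s['tcp_rot']); return r.inv().apply(np.array(target)-s['position'])*100
E
python3 - <<'E'
from h import *
im=cv2.imread('pics/scene0.png'); i=imaging.camera_info('scene')
c=im[130:300,230:420]; cv2.imwrite('pics/sc_crop.png',cv2.resize(c,None,fx=4,fy=3.5,interpolation=cv2.INTER_CUBIC)[:600])
hsv=cv2.cvtColor(im,cv2.COLOR_BGR2HSV)
# dial white
m=((hsv[...,1]<70)&(hsv[...,2]>150)).astype(np.uint8); m[:220]=0;m[275:]=0;m[:,:265]=0;m[:,325:]=0
cs,_=cv2.findContours(m,cv2.RETR_EXTERNAL,cv2.CHAIN_APPROX_NONE); cc=max(cs,key=cv2.contourArea)
w=onz(i,cc.reshape(-1,2),0.0505)[:,:2].astype(np.float32); print('dial',cv2.minEnclosingCircle(w),cv2.fitEllipse(w))
m=(((hsv[...,0]<18)&(hsv[...,0]>5))&(hsv[...,1]>200)&(hsv[...,2]>110)).astype(np.uint8); m[:150]=0;m[195:]=0;m[:,:335]=0;m[:,375:]=0
ys,xs=np.nonzero(m); print('orange',len(xs),xs.min(),xs.max(),ys.min(),ys.max(),onz(i,[[xs.mean(),ys.mean()]],0.025))
# tray corners
m=(hsv[...,2]<45).astype(np.uint8); m[:135]=0;m[220:]=0;m[:,:295]=0;m[:,410:]=0
cs,_=cv2.findContours(m,cv2.RETR_EXTERNAL,cv2.CHAIN_APPROX_NONE); cc=max(cs,key=cv2.contourArea)
b=cv2.approxPolyDP(cv2.convexHull(cc),6,True).reshape(-1,2); print(b,onz(i,b,0.018))
E
```

```text
dial ((0.5009111166000366, -0.1806199699640274), 0.04381682351231575) ((0.500271737575531, -0.18182283639907837), (0.08204533904790878, 0.08430805057287216), 161.0177001953125)
orange 138 350 364 167 184 [[0.50238716 0.13626507 0.025     ]]
[[335 143]
 [401 167]
 [376 213]
 [304 184]] [[0.36645818 0.22706133 0.018     ]
 [0.59407048 0.24527965 0.018     ]
 [0.61485657 0.04693077 0.018     ]
 [0.38434353 0.0268197  0.018     ]]
```

View pics/sc_crop.png

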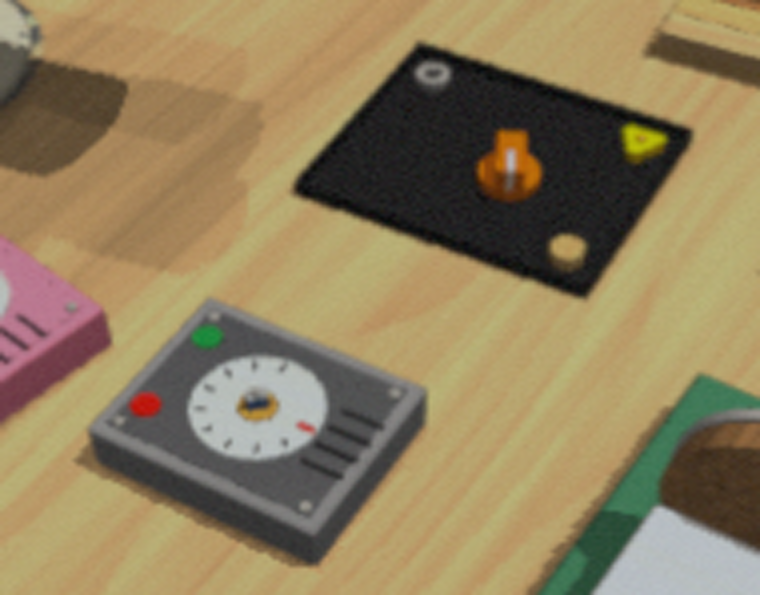

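```bash
python3 - <<'E'
from h import *
i=imaging.camera_info('wrist'); s=state(); r=R.from_quat(s['tcp_rot'])
o,d=ray(i,[[320,150]]); print('cam in tool',r.inv().apply(o-s['position']), 'view pt .02 rel tool',r.inv().apply(onz(i,[[320,150]],.02)[0]-s['position']))
print('proj fingertip', proj(i,s['position']+r.apply([0,0,.008])))
# target: knob seen at (320,150) with TCP z .20
for nm,P in (('knob',[.502,.136]),('ctl',[.5003,-.1812])):
  a=s['position'].copy(); a[2]=.2
  off=onz(i,[[320,150]],.02)[0]-s['position']; t=np.array([P[0]-off[0],P[1]-off[1],.238]); print(nm,t,move_to(t))
isc=imaging.camera_info('scene'); q=[[306.5,252]]
print('mark',onz(isc,q,.0505))
E
```

```text
cam in tool [-0.00065049 -0.07003481 -0.13450583] view pt .02 rel tool [-0.00052804 -0.03418103  0.21853729]
proj fingertip [[321.00784385 260.11907515]]
knob [0.47104774 0.12129822 0.238     ] [-49.3805319  -47.9572705    0.14042055]
ctl [ 0.46934774 -0.19590178  0.238     ] [-20.47082292 -34.90300382   0.09407366]
mark [[ 0.53814942 -0.17901942  0.0505    ]]
```

```bash
python3 -m handwheel '[{"tx":-3,"ty":-5,"tz":0},{"tx":-6,"ty":-10,"tz":0},{"tx":-9,"ty":-15,"tz":0},{"tx":-12,"ty":-20,"tz":0},{"tx":-15,"ty":-25,"tz":0},{"tx":-18,"ty":-30,"tz":0},{"tx":-20.5,"ty":-34.9,"tz":0},{"tx":-20.5,"ty":-34.9,"tz":0},{"tx":-20.5,"ty":-34.9,"tz":0},{"tx":-20.5,"ty":-34.9,"tz":0}]'
python3 - <<'E'
from h import *
i,im=snap('wrist','w1'); s=state(); print(s['position'],s['clock'],s['dq'])
np.save('w1.npy',im)
import pickle; pickle.dump((i,s),open('w1.pkl','wb'))
E
```

```text
[ 0.23371994 -0.52495969  0.2386835 ] 0.2 [ 0.00112729 -0.00223314 -0.00421131  0.00026891  0.00067929 -0.00078535]$[0]: bad value
```

View pics/w1.png

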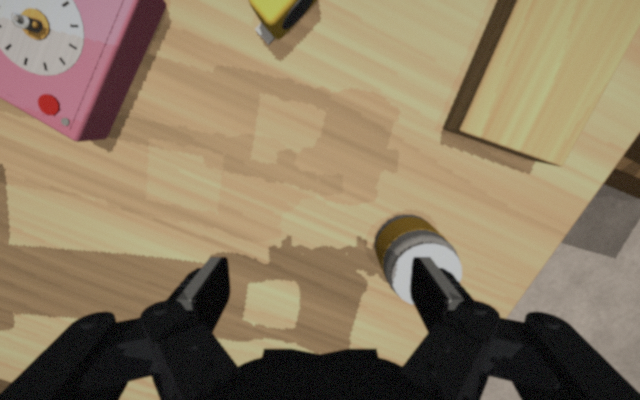

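The arm didn't move because the rows were refused. They probably need every key.

```bash
python3 -m handwheel '[{"tx":-3,"ty":-5,"tz":0,"yaw":0,"claw":0},{"tx":-6,"ty":-10,"tz":0,"yaw":0,"claw":0},{"tx":-9,"ty":-15,"tz":0,"yaw":0,"claw":0},{"tx":-12,"ty":-20,"tz":0,"yaw":0,"claw":0},{"tx":-15,"ty":-25,"tz":0,"yaw":0,"claw":0},{"tx":-18,"ty":-30,"tz":0,"yaw":0,"claw":0},{"tx":-20.5,"ty":-34.9,"tz":0,"yaw":0,"claw":0},{"tx":-20.5,"ty":-34.9,"tz":0,"yaw":0,"claw":0},{"tx":-20.5,"ty":-34.9,"tz":0,"yaw":0,"claw":0},{"tx":-20.5,"ty":-34.9,"tz":0,"yaw":0,"claw":0}]'
python3 - <<'E'
from h import *
i,im=snap('wrist','w2'); s=state(); print(s['position'],s['clock'],s['dq'])
import pickle; pickle.dump((i,s),open('w2.pkl','wb'))
E
```

```text
clock: 1.45
position: [0.4686, -0.1967, 0.2389]
tcp_rot: [0.838, -0.545, -0.001, -0.0]
ft_force: [0.6, -0.1, 0.5]
opening: 1.003
[ 0.46861546 -0.196792    0.23895127] 1.5 [-5.86424013e-05  8.29612888e-04 -7.80147649e-05  8.68532063e-04
  8.42069121e-04  2.65623874e-03]
```

View pics/w2.png

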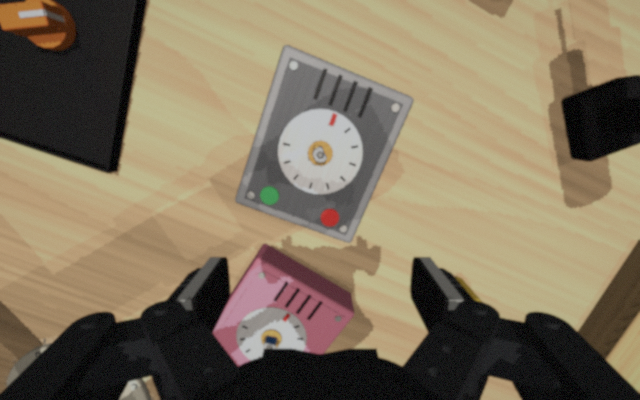

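The wrist view shows the grey dial centred at about (320,152) and the red mark at (334,120). The knob is at the top left edge, around (35,22). I'll measure the axis and zoom in on the flat.

```bash
python3 - <<'E'
from h import *
import pickle
i,s=pickle.load(open('w2.pkl','rb')); im=cv2.imread('pics/w2.png'); hsv=cv2.cvtColor(im,cv2.COLOR_BGR2HSV)
cv2.imwrite('pics/w2c.png',cv2.resize(im[124:184,280:360],None,fx=9,fy=9,interpolation=cv2.INTER_CUBIC))
m=((hsv[...,1]<60)&(hsv[...,2]>140)).astype(np.uint8); z=np.zeros_like(m); z[100:202,270:370]=m[100:202,270:370]
cs,_=cv2.findContours(z,cv2.RETR_EXTERNAL,cv2.CHAIN_APPROX_NONE); cc=cv2.convexHull(max(cs,key=cv2.contourArea)).reshape(-1,2)
w=onz(i,cc,0.0505)[:,:2].astype(np.float32); print('dial',cv2.fitEllipse(w))
m=(((hsv[...,0]<8)|(hsv[...,0]>172))&(hsv[...,1]>150)&(hsv[...,2]>100)); 
z=np.zeros_like(m); z[105:135,320:350]=m[105:135,320:350]; ys,xs=np.nonzero(z); mk=onz(i,[[xs.mean(),ys.mean()]],.0505)[0]; print('mark',len(xs),mk)
# pilot tip: bright grey blob
print('collar', onz(i,[[320,153]],.053), 'tip@.071',onz(i,[[320,155]],.071))
# grey box outline
m=((hsv[...,1]<60)&(hsv[...,2]>50)).astype(np.uint8); z=np.zeros_like(m); z[35:245,225:425]=m[35:245,225:425]
cs,_=cv2.findContours(z,cv2.RETR_EXTERNAL,cv2.CHAIN_APPROX_NONE); b=max(cs,key=cv2.contourArea)
w=onz(i,b.reshape(-1,2),.05)[:,:2].astype(np.float32); print('box',cv2.minAreaRect(w))
E
```

```text
dial ((0.4998944401741028, -0.18190985918045044), (0.08854825794696808, 0.0886533260345459), 139.0099639892578)
mark 13 [ 0.53535449 -0.18017354  0.0505    ]
collar [[ 0.49978299 -0.1820855   0.053     ]] tip@.071 [[ 0.49984393 -0.18207825  0.071     ]]
box ((0.5002950429916382, -0.18161800503730774), (0.16815349459648132, 0.13889183104038239), 3.0958175659179688)
```

View pics/w2c.png

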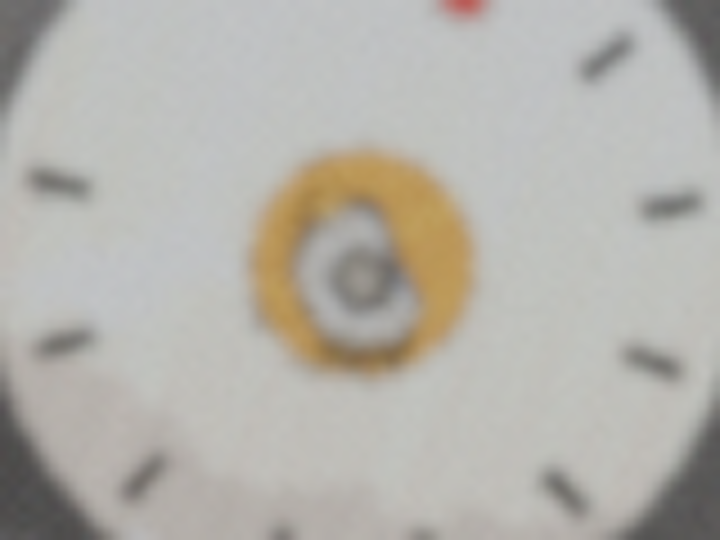

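The axis is at (0.4998, -0.1819), and the dial, the tip and the box centre all agree. The mark direction is about +3° in world yaw. In the crop the flat faces right and slightly up, roughly 43° clockwise of the mark. A closer look will sharpen that.

```bash
python3 -m handwheel '[{"tx":0,"ty":-0.5,"tz":5,"yaw":0,"claw":0},{"tx":0,"ty":-1.1,"tz":10.8,"yaw":0,"claw":0},{"tx":0,"ty":-1.1,"tz":10.8,"yaw":0,"claw":0},{"tx":0,"ty":-1.1,"tz":10.8,"yaw":0,"claw":0}]'
python3 - <<'E'
from h import *
import pickle
i,im=snap('wrist','w3'); s=state(); print(s['position'],s['clock'],s['ft_force'])
pickle.dump((i,s),open('w3.pkl','wb'))
p=proj(i,[.4998,-.1819,.067])[0]; print(p)
u,v=p.astype(int); cv2.imwrite('pics/w3c.png',cv2.resize(im[v-30:v+30,u-40:u+40,::-1],None,fx=9,fy=9,interpolation=cv2.INTER_CUBIC)); print(u-40,v-30)
E
```

```text
clock: 2.0
position: [0.4794, -0.1935, 0.1331]
tcp_rot: [0.838, -0.546, 0.001, -0.0]
ft_force: [0.1, 0.0, 0.6]
opening: 1.0
[ 0.47998806 -0.1938029   0.13389447] 2.05 [ 0.88923014 -0.29260261  0.16169688]
[317.16146869 189.76281252]
277 159
```

View pics/w3c.png

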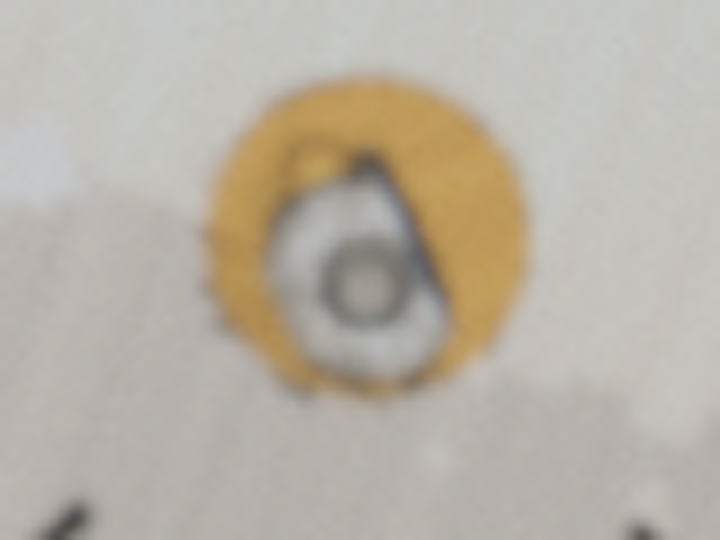

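```bash
python3 - <<'E'
from h import *
import pickle
i,s=pickle.load(open('w3.pkl','rb'))
for e in ([(385,165),(452,305)],[(372,175),(440,318)]):
    e=np.array(e,float)/9+[277,159]; w=onz(i,e,.066); d=w[1]-w[0]; print(w, np.linalg.norm(d), 'flat normal yaw', np.degrees(np.arctan2(d[0],-d[1])), np.degrees(np.arctan2(-d[0],d[1])))
c=np.array([[368,280]])/9+[277,159]; print('tip',onz(i,c,.071))
c=np.array([[368,238]])/9+[277,159]; print('collar',onz(i,c,.053))
r=R.from_quat(s['tcp_rot']); print('toolx yaw',np.degrees(np.arctan2(*r.apply([1,0,0])[1::-1])))
iw=pickle.load(open('w2.pkl','rb'))[0]
print('knob approx from w2', onz(iw,[[35,22]],.035))
off=[.47104774-.502,.12129822-.136]
# a pose to view knob from
print(move_to([.4998-.031+.003,.136-.0147,.2]))
E
```

```text
[[ 0.50806799 -0.18015697  0.066     ]
 [ 0.50035835 -0.18908419  0.066     ]] 0.011795506236605495 flat normal yaw -40.81422564053417 139.18577435946582
[[ 0.50699015 -0.1795799   0.066     ]
 [ 0.49907542 -0.18867214  0.066     ]] 0.012054530522925216 flat normal yaw -41.039348806707146 138.96065119329285
tip [[ 0.50063909 -0.18208626  0.071     ]]
collar [[ 0.49989753 -0.18231106  0.053     ]]
toolx yaw -66.16325227106596
knob approx from w2 [[0.50068696 0.12404953 0.035     ]]
[-29.13379236 -12.00131962  -6.66773468]
```

Flat yaw is about -41° and the mark is at +3°, so the flat sits about 0.77 rad clockwise, inside the given range. Next is a look at the knob.

```bash
python3 -m handwheel '[{"tx":-3,"ty":-1,"tz":-5,"yaw":0,"claw":0},{"tx":-8,"ty":-3,"tz":-6.7,"yaw":0,"claw":0},{"tx":-13.5,"ty":-5.5,"tz":-6.7,"yaw":0,"claw":0},{"tx":-19,"ty":-8,"tz":-6.7,"yaw":0,"claw":0},{"tx":-24.5,"ty":-10,"tz":-6.7,"yaw":0,"claw":0},{"tx":-29,"ty":-12,"tz":-6.7,"yaw":0,"claw":0},{"tx":-29,"ty":-12,"tz":-6.7,"yaw":0,"claw":0},{"tx":-29,"ty":-12,"tz":-6.7,"yaw":0,"claw":0},{"tx":-29,"ty":-12,"tz":-6.7,"yaw":0,"claw":0}]'
python3 - <<'E'
from h import *
import pickle
i,im=snap('wrist','w4'); s=state(); print(s['position'],s['clock'],s['ft_force'],s['joints'])
pickle.dump((i,s),open('w4.pkl','wb'))
E
```

```text
clock: 3.18
position: [0.473, 0.1188, 0.2013]
tcp_rot: [0.837, -0.547, 0.003, -0.001]
ft_force: [-0.9, -0.5, -0.2]
opening: 1.001
[0.47287056 0.11879475 0.20099013] 3.225 [ 0.35741916  0.21901167 -0.47855895] [-1.08334997e-03 -4.13580567e-02  1.88329338e+00 -2.07234482e-03
  1.29509961e+00  1.15635705e+00]
```

View pics/w4.png

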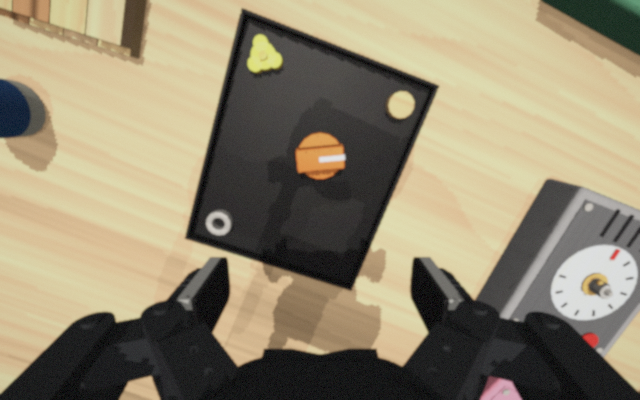

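The knob is at about (320,157), its bar lies nearly along the image's x axis, and its white pointer ends at (345,158). Now I'll measure its centre and yaw.

```bash
python3 - <<'E'
from h import *
import pickle
i,s=pickle.load(open('w4.pkl','rb')); im=cv2.imread('pics/w4.png'); hsv=cv2.cvtColor(im,cv2.COLOR_BGR2HSV)
cv2.imwrite('pics/w4c.png',cv2.resize(im[125:190,280:360],None,fx=9,fy=9,interpolation=cv2.INTER_CUBIC))
roi=np.zeros(im.shape[:2],bool); roi[120:195,280:365]=1
o=((hsv[...,0]<20)&(hsv[...,0]>4)&(hsv[...,1]>150)&(hsv[...,2]>60))&roi
w_=((hsv[...,1]<90)&(hsv[...,2]>150))&roi
print(o.sum(),w_.sum())
cs,_=cv2.findContours((o|w_).astype(np.uint8),cv2.RETR_EXTERNAL,cv2.CHAIN_APPROX_NONE); cc=max(cs,key=cv2.contourArea)
print('hull circle',cv2.minEnclosingCircle(onz(i,cc.reshape(-1,2),.018)[:,:2].astype(np.float32)), cv2.boundingRect(cc))
ys,xs=np.nonzero(w_); P=onz(i,np.c_[xs,ys],.042)[:,:2]; l=cv2.fitLine(P.astype(np.float32),cv2.DIST_L2,0,.01,.01).ravel(); print('stripe',P.mean(0),np.degrees(np.arctan2(l[1],l[0])), np.ptp(xs))
# stripe far end
d=l[:2]; t=(P-P.mean(0))@d; print('ends',P.mean(0)+d*t.min(),P.mean(0)+d*t.max())
E
```

```text
1521 185
hull circle ((0.5000284910202026, 0.13090984523296356), 0.026965554803609848) (295, 132, 51, 48)
stripe [0.50777621 0.12204739] -60.446575 27
ends [0.5013962  0.13329953] [0.51418811 0.110739  ]
```

View pics/w4c.png

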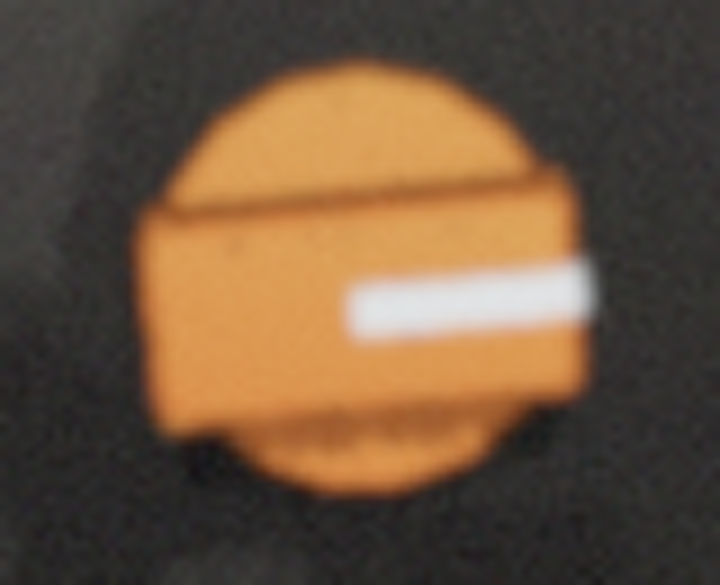

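```bash
python3 - <<'E'
from h import *
import pickle
i,s=pickle.load(open('w4.pkl','rb'))
f=lambda q,z:onz(i,np.array(q,float)/9+[280-.44,125-.44],z)
c=f([(148,213),(568,182),(583,388),(163,428)],.042); print(c, c.mean(0))
for a,b in((0,1),(1,2),(2,3),(3,0)): d=c[b]-c[a]; print(np.linalg.norm(d),np.degrees(np.arctan2(d[1],d[0])))
arc=[(175,195),(220,140),(290,85),(365,62),(440,78),(500,120),(535,160),(235,437),(300,480),(365,494),(430,482),(485,445)]
w=f(arc,.018)[:,:2]
from scipy.optimize import least_squares
r=least_squares(lambda p:np.hypot(*(w-p[:2]).T)-p[2],[.5,.13,.024]); print(r.x)
E
```

```text
[[0.50276469 0.156591   0.042     ]
 [0.52349551 0.11750836 0.042     ]
 [0.50446896 0.10687125 0.042     ]
 [0.48235968 0.1463611  0.042     ]] [0.50327221 0.13183293 0.042     ]
0.04424047837093443 -62.05692350634353
0.021798115566085744 -150.79188504755103
0.045257802217266094 119.24326143457206
0.022825752785483672 26.626573670129925
[0.5028099  0.13125978 0.02388895]
```

The axis is at (0.503, 0.1313) with yaw about -61°, and the measured 45 x 22 mm matches the given size. The grasp needs a -95° turn and a TCP height of about 0.028, so the fingertips stay just above the skirt.

```bash
python3 - <<'E'
from h import *
print(move_to([.503,.1314,.1]))
E
```

```text
[ 0.02071006 -3.23146402 10.11009587]
```

```bash
python3 -m handwheel '[{"tx":0,"ty":-1,"tz":1,"yaw":-10,"claw":0},{"tx":0,"ty":-2,"tz":2,"yaw":-20,"claw":0},{"tx":0,"ty":-3.2,"tz":4,"yaw":-30,"claw":0},{"tx":0,"ty":-3.2,"tz":5,"yaw":-40,"claw":0},{"tx":0,"ty":-3.2,"tz":6,"yaw":-50,"claw":0},{"tx":0,"ty":-3.2,"tz":7,"yaw":-60,"claw":0},{"tx":0,"ty":-3.2,"tz":8,"yaw":-70,"claw":0},{"tx":0,"ty":-3.2,"tz":9,"yaw":-80,"claw":0},{"tx":0,"ty":-3.2,"tz":10,"yaw":-90,"claw":0},{"tx":0,"ty":-3.2,"tz":10,"yaw":-95,"claw":0},{"tx":0,"ty":-3.2,"tz":10,"yaw":-95,"claw":0},{"tx":0,"ty":-3.2,"tz":10,"yaw":-95,"claw":0}]'
python3 - <<'E'
from h import *
i,im=snap('wrist','w5'); s=state()
r=R.from_quat(s['tcp_rot']); print(s['position'],'toolx yaw',np.degrees(np.arctan2(*r.apply([1,0,0])[1::-1])),'axis',r.apply([0,0,1])); print(move_to([.503,.1314,.028]))
E
```

```text
clock: 4.72
position: [0.5029, 0.1309, 0.1013]
tcp_rot: [0.969, 0.247, 0.002, 0.002]
ft_force: [-0.4, -0.4, -0.4]
opening: 1.0
[0.50289181 0.13108498 0.10134378] toolx yaw 28.610706158311107 axis [ 0.00502865 -0.00199472 -0.99998537]
[-7.90016899e-04 -5.29794422e-02  7.33426181e+00]
```

View pics/w5.png

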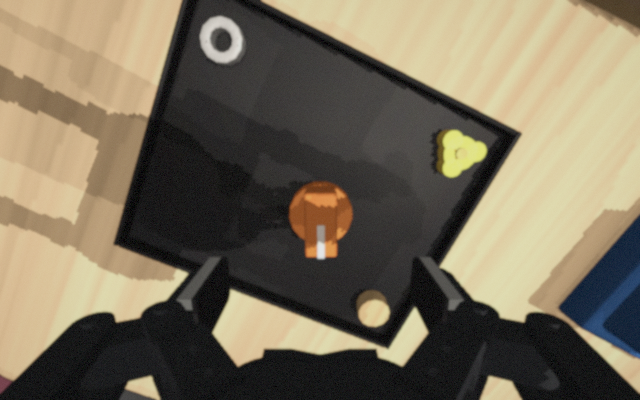

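```bash
python3 - <<'E'
from h import *
i=imaging.camera_info('wrist'); s=state(); r=R.from_quat(s['tcp_rot'])
for n,q,z in(('plug',(373,310),.018),('star',(460,153),.014),('ring',(222,40),.014)): print(n,r.inv().apply(onz(i,[q],z)[0]-s['position']))
E
```

```text
plug [0.04323282 0.08054365 0.08382956]
star [ 0.09998833 -0.04718126  0.08749473]
ring [-0.06428575 -0.11977597  0.08662449]
```

Everything near the jaws is clear, so I'll descend and close with 60 N.

```bash
python3 -m handwheel '[{"tx":0,"ty":-0.05,"tz":3,"yaw":0,"claw":0},{"tx":0,"ty":-0.05,"tz":6,"yaw":0,"claw":0},{"tx":0,"ty":-0.05,"tz":7.3,"yaw":0,"claw":0},{"tx":0,"ty":-0.05,"tz":7.3,"yaw":0,"claw":0},{"tx":0,"ty":-0.05,"tz":7.3,"yaw":0,"claw":0.5},{"tx":0,"ty":-0.05,"tz":7.3,"yaw":0,"claw":0.8},{"tx":0,"ty":-0.05,"tz":7.3,"yaw":0,"claw":1},{"tx":0,"ty":-0.05,"tz":7.3,"yaw":0,"claw":1},{"tx":0,"ty":-0.05,"tz":7.3,"yaw":0,"claw":1},{"tx":0,"ty":-0.05,"tz":7.3,"yaw":0,"claw":1},{"tx":0,"ty":-0.05,"tz":7.3,"yaw":0,"claw":1},{"tx":0,"ty":-0.05,"tz":7.3,"yaw":0,"claw":1}]' 60
python3 - <<'E'
from h import *
i,im=snap('wrist','w6'); s=state(); r=R.from_quat(s['tcp_rot'])
print(s['clock'],s['position'],s['ft_force'],s['opening'],np.degrees(np.arctan2(*r.apply([1,0,0])[1::-1])),s['joints'])
E
```

```text
clock: 6.28
position: [0.5038, 0.1314, 0.0291]
tcp_rot: [0.969, 0.247, 0.003, 0.002]
ft_force: [0.6, -0.6, 5.3]
opening: 0.241
6.325 [0.50373692 0.13139024 0.02905086] [-1.32028774 -0.64346278  5.37912036] 0.2433349710558883 28.610267954760825 [ 0.02400545  0.29106576  1.901287   -0.00265452  0.9429214  -0.47377425]
```

View pics/w6.png

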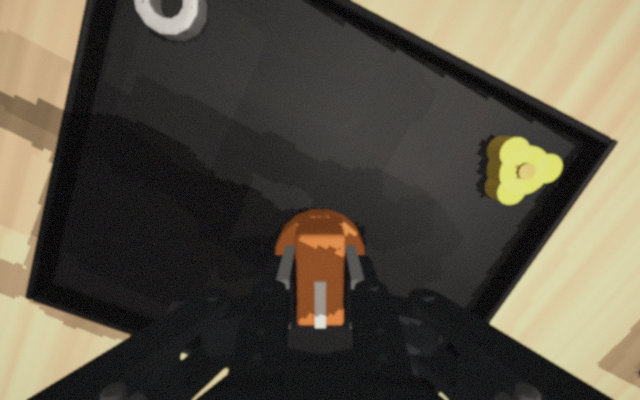

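The knob is gripped: the opening matches the 22 mm bar and the view shows it centred. I'll measure its offset along tool y from this picture, then lift.

```bash
python3 - <<'E'
from h import *
im=cv2.imread('pics/w6.png'); i=imaging.camera_info('wrist'); s=state(); r=R.from_quat(s['tcp_rot'])
cv2.imwrite('pics/w6c.png',cv2.resize(im[200:335,265:375],None,fx=5,fy=4.4,interpolation=cv2.INTER_CUBIC))
for y in (.105,.0):pass
for q,z in(((320,236),.042),((320,326),.042),((320,209),.018)): print(q,r.inv().apply(onz(i,[q],z)[0]-s['position']))
E
python3 -m handwheel '[{"tx":0,"ty":0,"tz":-1,"yaw":0,"claw":1},{"tx":0,"ty":0,"tz":-4,"yaw":0,"claw":1},{"tx":0,"ty":0,"tz":-9,"yaw":0,"claw":1},{"tx":0,"ty":0,"tz":-12,"yaw":0,"claw":1},{"tx":0,"ty":0,"tz":-12,"yaw":0,"claw":1},{"tx":0,"ty":0,"tz":-12,"yaw":0,"claw":1},{"tx":0,"ty":0,"tz":-12,"yaw":0,"claw":1}]'
python3 - <<'E'
from h import *
i,im=snap('wrist','w7'); i2,im2=snap('scene','s7');s=state(); print(s['position'],s['ft_force'],s['moment'],s['opening'])
E
```

```text
(320, 236) [-0.00063748 -0.02327805 -0.01306417]
(320, 326) [-0.00056792  0.02177381 -0.01284749]
(320, 209) [-0.00061395 -0.02805323  0.01091354]
clock: 7.2
position: [0.5016, 0.1316, 0.1471]
tcp_rot: [0.969, 0.247, 0.001, 0.001]
ft_force: [-0.1, -0.8, -0.5]
opening: 0.245
[0.50200651 0.13159779 0.14756641] [ 0.45938771 -0.40148838 -0.88204742] [ 0.00849808  0.00107779 -0.03753158] 0.24369400416370487
```

View pics/w6c.png

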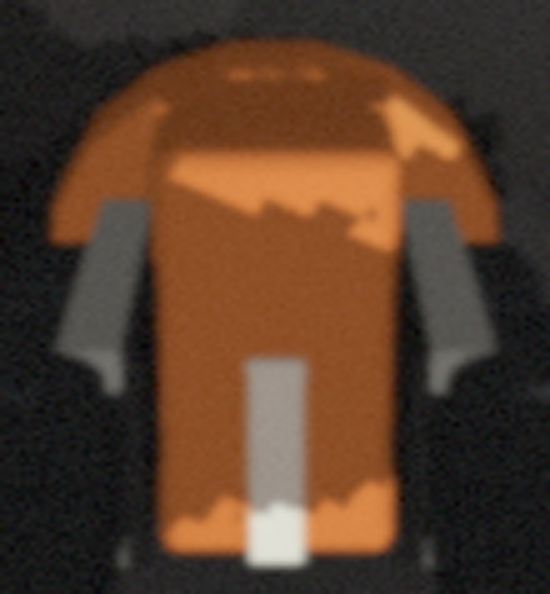

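View pics/w7.png

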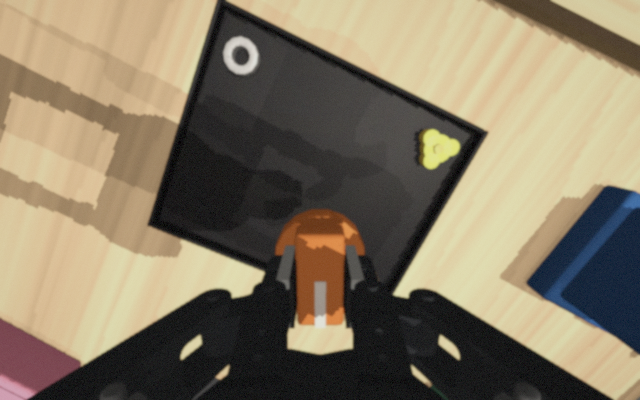

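The knob is lifted and its bar is centred within about 0.8 mm in tool y. Next I'll carry it over the shaft and turn it about -20° so the bore's flat matches the shaft's.

```bash
python3 - <<'E'
from h import *
print(move_to([.5008,-.1825,.125]))
E
```

```text
[-15.15022869  27.50947155   2.31964982]
```

```bash
python3 -m handwheel '[{"tx":-2,"ty":4,"tz":0,"yaw":-3,"claw":1},{"tx":-4,"ty":8,"tz":0,"yaw":-6,"claw":1},{"tx":-7,"ty":12.5,"tz":0,"yaw":-10,"claw":1},{"tx":-9.5,"ty":17,"tz":0,"yaw":-14,"claw":1},{"tx":-12,"ty":21.5,"tz":0,"yaw":-18,"claw":1},{"tx":-14,"ty":25.5,"tz":0.5,"yaw":-20.4,"claw":1},{"tx":-15.15,"ty":27.5,"tz":1.5,"yaw":-20.4,"claw":1},{"tx":-15.15,"ty":27.5,"tz":2.3,"yaw":-20.4,"claw":1},{"tx":-15.15,"ty":27.5,"tz":2.3,"yaw":-20.4,"claw":1},{"tx":-15.15,"ty":27.5,"tz":2.3,"yaw":-20.4,"claw":1},{"tx":-15.15,"ty":27.5,"tz":2.3,"yaw":-20.4,"claw":1}]'
cat >> h.py <<'E'
def rep(n=0,cam='side'):
    L=[]
    s=state(); L.append(s)
    for k in range(n): imaging.capture(cam); L.append(state())
    p=np.mean([x['position'] for x in L],0); r=R.from_quat(np.mean([x['tcp_rot']*np.sign(x['tcp_rot'][0]) for x in L],0))
    print('t %.2f'%L[-1]['clock'],'pos',p.round(5),'yaw',np.degrees(np.arctan2(*r.apply([1,0,0])[1::-1])).round(2),'axis',r.apply([0,0,1]).round(4),'F',np.mean([x['ft_force'] for x in L],0).round(2),'M',np.mean([x['moment'] for x in L],0).round(3),'open',round(L[-1]['opening'],3))
    return p,r
E
python3 - <<'E'
from h import *
rep(4); i,im=snap('side','side8'); i2,im2=snap('scene','s8')
for a,im_,nm in((i,im,'side8c'),(i2,im2,'s8c')):
    u,v=proj(a,[.5,-.182,.07])[0].astype(int); cv2.imwrite(f'pics/{nm}.png',cv2.resize(im_[v-40:v+40,u-50:u+50,::-1],None,fx=7,fy=7,interpolation=cv2.INTER_CUBIC))
E
```

```text
clock: 8.68
position: [0.5011, -0.1818, 0.1256]
tcp_rot: [0.91, 0.415, 0.001, 0.002]
ft_force: [-0.4, -0.8, -0.6]
opening: 0.248
t 8.88 pos [ 0.50105 -0.18203  0.12558] yaw 49.05 axis [ 0.0041 -0.0024 -1.    ] F [-0.04  0.14 -0.53] M [0.007 0.015 0.013] open 0.244
```

View pics/side8c.png

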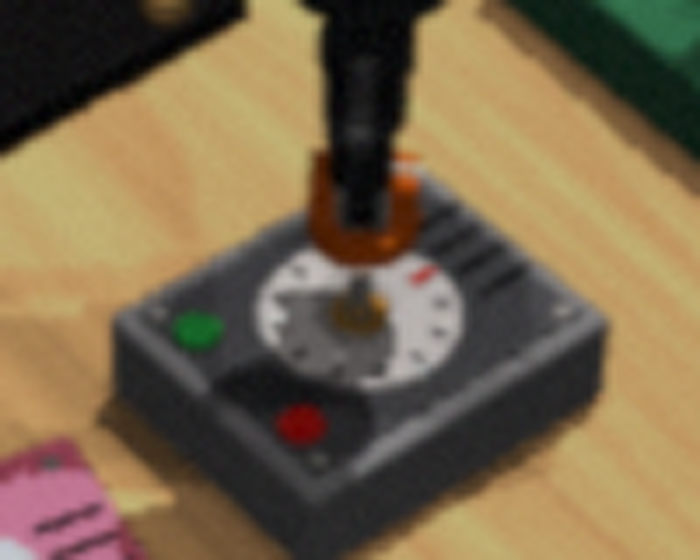

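View pics/s8c.png

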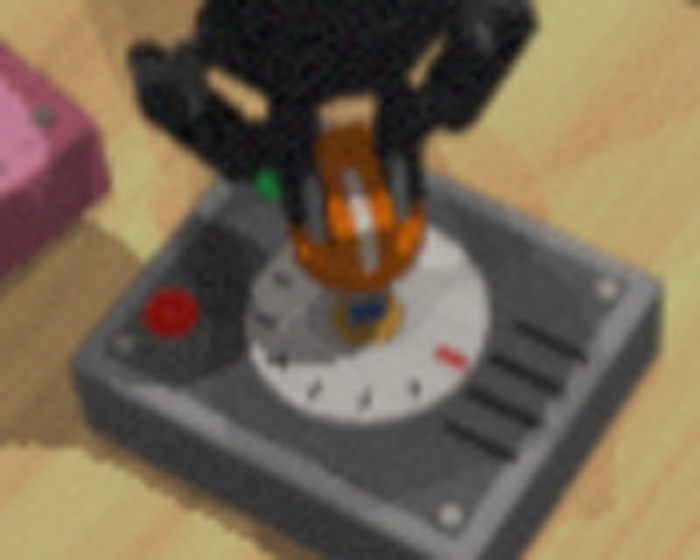

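Both views show the knob right above the shaft, with the pointer over the blue flat. I'll check the lateral alignment by comparing skirt and collar columns in each view.

```bash
python3 - <<'E'
from h import *
p,r=rep(0)
for n,f in(('scene','s8'),('side','side8')):
    i=imaging.camera_info(n); im=cv2.imread(f'pics/{f}.png'); u,v=proj(i,[.5,-.182,.07])[0].astype(int)
    hsv=cv2.cvtColor(im,cv2.COLOR_BGR2HSV).astype(int); sub=hsv[v-40:v+40,u-50:u+50]
    o=(sub[...,0]<17)&(sub[...,0]>=2)&(sub[...,1]>190)&(sub[...,2]>60)
    rows=[(y+v-40,np.nonzero(o[y,40:65])[0]+40+u-50) for y in range(15,50)]
    for y,x in rows:
        if len(x)>0: print(n,y,x.min(),x.max(),(x.min()+x.max())/2,len(x))
    a=np.linspace(0,6.283,60)
    for z,R_ in((.1005,.024),(.1145,.024),(.053,.013)):
        q=proj(i,np.c_[.5+R_*np.cos(a),-.182+R_*np.sin(a),np.full(60,z)]); print(n,z,'pred x',q[:,0].min().round(1),q[:,0].max().round(1),'y',q[:,1].min().round(1),q[:,1].max().round(1),'axis',proj(i,[.5,-.182,z])[0].round(1), 'px/m along +x,+y', ((proj(i,[.51,-.182,z])-proj(i,[.5,-.182,z]))[0]/10).round(2),((proj(i,[.5,-.172,z])-proj(i,[.5,-.182,z]))[0]/10).round(2))
E
```

```text
t 8.97 pos [ 0.50086 -0.18237  0.12537] yaw 49.02 axis [ 0.0038 -0.0022 -1.    ] F [-0.25 -0.57 -1.09] M [ 0.033 -0.019 -0.01 ] open 0.243
scene 219 291 293 292.0 3
scene 220 288 294 291.0 7
scene 221 287 294 290.5 8
scene 222 287 294 290.5 8
scene 223 288 295 291.5 8
scene 224 288 295 291.5 8
scene 225 288 295 291.5 4
scene 226 288 296 292.0 5
scene 227 288 296 292.0 5
scene 228 289 296 292.5 4
scene 229 289 297 293.0 5
scene 230 289 297 293.0 5
scene 231 289 301 295.0 6
scene 232 289 301 295.0 8
scene 233 289 301 295.0 9
scene 234 284 301 292.5 11
scene 235 284 301 292.5 12
scene 236 285 300 292.5 12
scene 237 285 300 292.5 12
scene 238 285 299 292.0 11
scene 239 286 298 292.0 10
scene 240 288 297 292.5 9
scene 241 289 296 292.5 8
scene 0.1005 pred x 282.2 301.9 y 226.5 242.8 axis [292.1 234.5] px/m along +x,+y [0.33 0.19] [ 0.24 -0.28]
scene 0.1145 pred x 281.7 301.6 y 223.2 239.5 axis [291.7 231.2] px/m along +x,+y [0.34 0.19] [ 0.24 -0.28]
scene 0.053 pred x 288.2 298.5 y 241.0 249.6 axis [293.4 245.3] px/m along +x,+y [0.32 0.18] [ 0.23 -0.28]
side 213 341 341 341.0 1
side 214 340 341 340.5 2
side 215 340 341 340.5 2
side 216 340 341 340.5 2
side 217 340 353 346.5 6
side 218 340 353 346.5 5
side 219 340 353 346.5 5
side 220 340 353 346.5 5
side 221 340 353 346.5 5
side 222 340 354 347.0 7
side 223 339 354 346.5 8
side 224 340 353 346.5 14
side 225 340 353 346.5 14
side 226 341 352 346.5 12
side 227 343 350 346.5 8
side 0.1005 pred x 338.0 354.2 y 218.2 229.5 axis [346.1 223.8] px/m along +x,+y [ 0.27 -0.14] [-0.21 -0.19]
side 0.1145 pred x 338.1 354.4 y 214.8 226.1 axis [346.2 220.4] px/m along +x,+y [ 0.27 -0.14] [-0.21 -0.19]
side 0.053 pred x 341.4 350.0 y 232.0 238.1 axis [345.7 235. ] px/m along +x,+y [ 0.26 -0.14] [-0.2  -0.19]
```

The views agree to about a pixel, which is as good as they resolve. Now I'll descend gently in stages and watch the force.

```bash
python3 -m handwheel '[{"tx":0,"ty":0,"tz":1,"yaw":0,"claw":1},{"tx":0,"ty":0,"tz":2,"yaw":0,"claw":1},{"tx":0,"ty":0,"tz":2.6,"yaw":0,"claw":1},{"tx":0,"ty":0,"tz":2.6,"yaw":0,"claw":1},{"tx":0,"ty":0,"tz":2.6,"yaw":0,"claw":1}]'
python3 -c "
from h import *
rep(3)"
python3 -m handwheel '[{"tx":0,"ty":0,"tz":0.1,"yaw":0,"claw":1},{"tx":0,"ty":0,"tz":0.2,"yaw":0,"claw":1},{"tx":0,"ty":0,"tz":0.3,"yaw":0,"claw":1},{"tx":0,"ty":0,"tz":0.4,"yaw":0,"claw":1}]'
python3 -c "
from h import *
rep(2)"
```

```text
clock: 9.6
position: [0.5011, -0.1825, 0.0995]
tcp_rot: [0.91, 0.415, 0.001, 0.002]
ft_force: [-0.1, 0.1, -1.5]
opening: 0.242
t 9.75 pos [ 0.5012  -0.18257  0.09967] yaw 49.02 axis [ 0.0043 -0.0025 -1.    ] F [-0.01  0.15 -0.97] M [0.    0.021 0.019] open 0.245
clock: 10.25
position: [0.5012, -0.1826, 0.0956]
tcp_rot: [0.91, 0.415, 0.001, 0.002]
ft_force: [-0.0, 0.1, -0.1]
opening: 0.244
t 10.35 pos [ 0.50115 -0.18255  0.09557] yaw 49.02 axis [ 0.0042 -0.0025 -1.    ] F [-0.13 -0.19 -0.42] M [0.004 0.008 0.006] open 0.239
```

```bash
python3 -m handwheel '[{"tx":0,"ty":0,"tz":0.1,"yaw":0,"claw":1},{"tx":0,"ty":0,"tz":0.2,"yaw":0,"claw":1},{"tx":0,"ty":0,"tz":0.3,"yaw":0,"claw":1},{"tx":0,"ty":0,"tz":0.35,"yaw":0,"claw":1}]'
python3 -c "
from h import *
rep(2)"
python3 -m handwheel '[{"tx":0,"ty":0,"tz":0.05,"yaw":0,"claw":1},{"tx":0,"ty":0,"tz":0.1,"yaw":0,"claw":1}]'
python3 -c "
from h import *
rep(2)"
```

```text
clock: 10.85
position: [0.5011, -0.1825, 0.092]
tcp_rot: [0.91, 0.415, 0.001, 0.002]
ft_force: [-0.2, 0.3, -1.2]
opening: 0.247
t 10.95 pos [ 0.50111 -0.18251  0.09196] yaw 49.02 axis [ 0.0041 -0.0024 -1.    ] F [ 0.06  0.02 -0.93] M [-0.011 -0.013 -0.017] open 0.246
clock: 11.2
position: [0.5011, -0.1825, 0.091]
tcp_rot: [0.91, 0.415, 0.001, 0.002]
ft_force: [-0.4, -0.2, -1.1]
opening: 0.248
t 11.30 pos [ 0.50108 -0.18248  0.09092] yaw 49.02 axis [ 0.004  -0.0023 -1.    ] F [-0.22 -0.54 -1.12] M [ 0.001  0.003 -0.014] open 0.244
```

```bash
python3 -m handwheel '[{"tx":0,"ty":0,"tz":0.05,"yaw":0,"claw":1},{"tx":0,"ty":0,"tz":0.1,"yaw":0,"claw":1}]'
python3 -c "
from h import *
rep(2)"
python3 -m handwheel '[{"tx":0,"ty":0,"tz":0.05,"yaw":0,"claw":1},{"tx":0,"ty":0,"tz":0.1,"yaw":0,"claw":1}]'
python3 -c "
from h import *
rep(2)"
```

```text
clock: 11.55
position: [0.5011, -0.1825, 0.0899]
tcp_rot: [0.91, 0.415, 0.001, 0.002]
ft_force: [-0.0, -0.2, -0.4]
opening: 0.242
t 11.65 pos [ 0.50103 -0.18245  0.08982] yaw 49.02 axis [ 0.0038 -0.0022 -1.    ] F [ 0.23 -0.17 -0.7 ] M [-0.027  0.015  0.019] open 0.244
clock: 11.9
position: [0.501, -0.1825, 0.0888]
tcp_rot: [0.91, 0.415, 0.001, 0.002]
ft_force: [-0.2, -0.2, -1.2]
opening: 0.242
t 12.00 pos [ 0.50099 -0.18243  0.08875] yaw 49.02 axis [ 0.0037 -0.0021 -1.    ] F [-0.23 -0.29 -1.14] M [ 0.026 -0.031 -0.016] open 0.238
```

No contact yet at an underside of about 0.0637, so the D may already be in. I'll continue in small steps.

```bash
python3 -m handwheel '[{"tx":0,"ty":0,"tz":0.05,"yaw":0,"claw":1},{"tx":0,"ty":0,"tz":0.1,"yaw":0,"claw":1}]'
python3 -c "
from h import *
rep(2)"
python3 -m handwheel '[{"tx":0,"ty":0,"tz":0.05,"yaw":0,"claw":1},{"tx":0,"ty":0,"tz":0.1,"yaw":0,"claw":1}]'
python3 -c "
from h import *
rep(2)
for n in('side','scene'):
    i,im=snap(n,n+'9'); u,v=proj(i,[.5,-.182,.07])[0].astype(int); cv2.imwrite(f'pics/{n}9c.png',cv2.resize(im[v-40:v+40,u-50:u+50,::-1],None,fx=7,fy=7,interpolation=cv2.INTER_CUBIC))"
```

```text
clock: 12.25
position: [0.501, -0.1824, 0.0877]
tcp_rot: [0.91, 0.415, 0.001, 0.002]
ft_force: [-0.7, 0.1, -1.5]
opening: 0.243
t 12.35 pos [ 0.50095 -0.1824   0.08768] yaw 49.02 axis [ 0.0036 -0.0021 -1.    ] F [-0.15  0.25 -0.89] M [0.005 0.013 0.01 ] open 0.24
clock: 12.6
position: [0.5009, -0.1824, 0.0866]
tcp_rot: [0.91, 0.415, 0.001, 0.002]
ft_force: [-1.4, -0.7, 0.2]
opening: 0.247
t 12.70 pos [ 0.50089 -0.18238  0.08659] yaw 49.02 axis [ 0.0035 -0.002  -1.    ] F [-0.32 -0.42 -0.16] M [ 0.009  0.026 -0.005] open 0.243
```

View pics/scene9c.png

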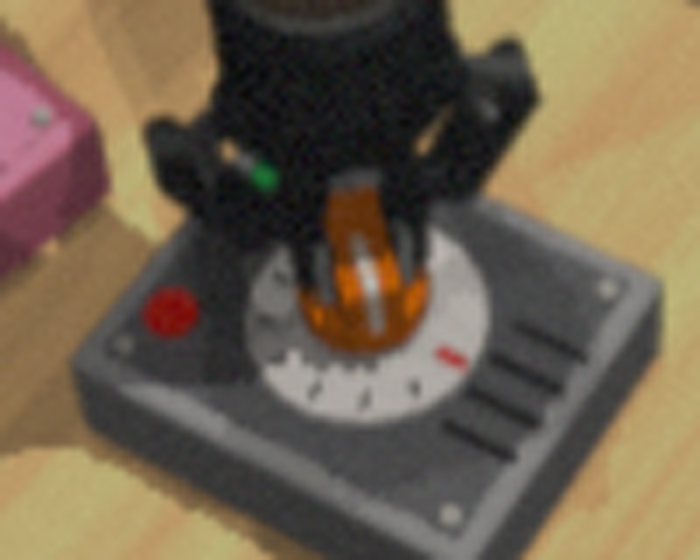

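View pics/side9c.png

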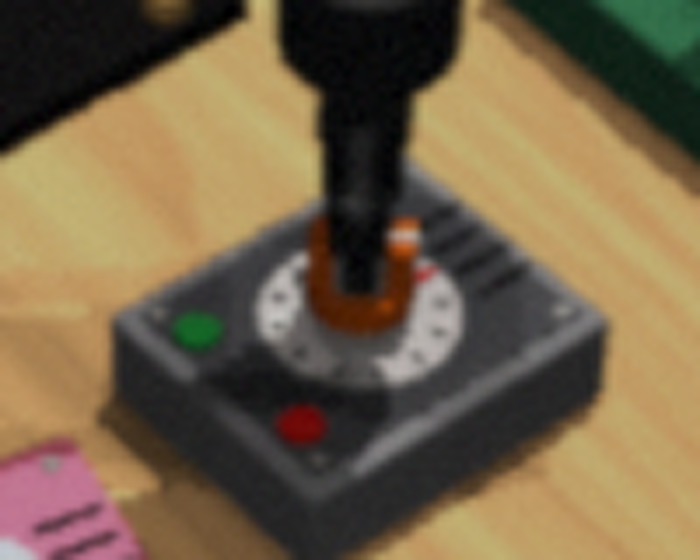

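The knob now covers the collar in both views with no contact force, so the D has entered. The balls come next, so steps stay small.

```bash
python3 -m handwheel '[{"tx":0,"ty":0,"tz":0.05,"yaw":0,"claw":1},{"tx":0,"ty":0,"tz":0.1,"yaw":0,"claw":1}]'
python3 -c "
from h import *
rep(1)"
python3 -m handwheel '[{"tx":0,"ty":0,"tz":0.05,"yaw":0,"claw":1},{"tx":0,"ty":0,"tz":0.1,"yaw":0,"claw":1}]'
python3 -c "
from h import *
rep(1)"
```

```text
clock: 13.05
position: [0.5009, -0.1824, 0.0856]
tcp_rot: [0.91, 0.415, 0.001, 0.002]
ft_force: [0.9, -0.2, -1.0]
opening: 0.248
t 13.10 pos [ 0.50091 -0.18237  0.08558] yaw 49.02 axis [ 0.0035 -0.002  -1.    ] F [ 0.55 -0.4  -1.04] M [-0.004 -0.003 -0.006] open 0.245
clock: 13.35
position: [0.5011, -0.1824, 0.0849]
tcp_rot: [0.91, 0.415, 0.001, 0.002]
ft_force: [-0.4, 1.2, 2.1]
opening: 0.245
t 13.40 pos [ 0.50113 -0.18245  0.08486] yaw 49.02 axis [ 0.0039 -0.0021 -1.    ] F [-0.64  0.57  2.06] M [ 0.158  0.037 -0.017] open 0.242
```

```bash
for k in 1; do python3 -m handwheel '[{"tx":0,"ty":0,"tz":0.05,"yaw":0,"claw":1},{"tx":0,"ty":0,"tz":0.05,"yaw":0,"claw":1}]' ; done
python3 -c "
from h import *
rep(1)"
python3 -m handwheel '[{"tx":0,"ty":0,"tz":0.05,"yaw":0,"claw":1},{"tx":0,"ty":0,"tz":0.05,"yaw":0,"claw":1}]'
python3 -c "
from h import *
rep(1)"
```

```text
clock: 13.65
position: [0.5013, -0.1826, 0.0847]
tcp_rot: [0.91, 0.415, 0.001, 0.002]
ft_force: [-0.7, 1.0, 3.9]
opening: 0.239
t 13.70 pos [ 0.50134 -0.18259  0.08467] yaw 49.02 axis [ 0.0044 -0.0024 -1.    ] F [-0.54  0.58  4.16] M [ 0.196  0.109 -0.019] open 0.24
clock: 13.95
position: [0.5015, -0.1827, 0.0845]
tcp_rot: [0.91, 0.415, 0.002, 0.002]
ft_force: [-1.7, 0.4, 4.6]
opening: 0.245
t 14.00 pos [ 0.50151 -0.18272  0.0845 ] yaw 49.02 axis [ 0.0047 -0.0027 -1.    ] F [-1.45  0.76  4.86] M [ 0.16   0.275 -0.003] open 0.241
```

Contact starts right at mid-travel (underside about 0.060), which is where the balls should be. There's a slight sideways creep along tool +y, so I'll correct it while pushing harder.

```bash
python3 -m handwheel '[{"tx":0,"ty":-0.04,"tz":0.06,"yaw":0,"claw":1},{"tx":0,"ty":-0.06,"tz":0.1,"yaw":0,"claw":1},{"tx":0,"ty":-0.06,"tz":0.1,"yaw":0,"claw":1}]'
python3 -c "
from h import *
rep(2)"
```

```text
clock: 14.38
position: [0.5016, -0.1827, 0.0843]
tcp_rot: [0.91, 0.415, 0.002, 0.003]
ft_force: [-1.6, 0.8, 6.5]
opening: 0.244
t 14.47 pos [ 0.50158 -0.18271  0.08431] yaw 49.02 axis [ 0.0058 -0.0036 -1.    ] F [-1.53  0.9   7.18] M [ 0.203  0.291 -0.008] open 0.242
```

```bash
python3 -m handwheel '[{"tx":0,"ty":-0.06,"tz":0.08,"yaw":0,"claw":1},{"tx":0,"ty":-0.06,"tz":0.12,"yaw":0,"claw":1},{"tx":0,"ty":-0.06,"tz":0.15,"yaw":0,"claw":1}]'
python3 -c "
from h import *
rep(2)"
```

```text
clock: 14.85
position: [0.5017, -0.1828, 0.084]
tcp_rot: [0.91, 0.415, 0.002, 0.004]
ft_force: [-2.7, 1.2, 10.5]
opening: 0.245
t 14.95 pos [ 0.50172 -0.18282  0.08396] yaw 49.03 axis [ 0.0069 -0.0046 -1.    ] F [-2.43  1.2   9.83] M [0.215 0.42  0.005] open 0.237
```

```bash
python3 -m handwheel '[{"tx":0,"ty":-0.1,"tz":0.12,"yaw":0,"claw":1},{"tx":0,"ty":-0.15,"tz":0.17,"yaw":0,"claw":1},{"tx":0,"ty":-0.15,"tz":0.2,"yaw":0,"claw":1}]'
python3 -c "
from h import *
rep(2)"
```

```text
clock: 15.32
position: [0.5016, -0.1827, 0.0834]
tcp_rot: [0.91, 0.415, 0.003, 0.005]
ft_force: [-1.5, 0.4, 10.4]
opening: 0.245
t 15.43 pos [ 0.5016  -0.18273  0.08331] yaw 49.03 axis [ 0.0092 -0.0065 -0.9999] F [-1.13 -0.02  8.53] M [-0.009  0.206 -0.009] open 0.244
```

Force is dropping as it advances, so the balls are moving. I'll keep a steady push.

```bash
python3 -m handwheel '[{"tx":0,"ty":-0.08,"tz":0.12,"yaw":0,"claw":1},{"tx":0,"ty":-0.1,"tz":0.18,"yaw":0,"claw":1},{"tx":0,"ty":-0.1,"tz":0.22,"yaw":0,"claw":1}]'
python3 -c "
from h import *
rep(2)"
```

```text
clock: 15.8
position: [0.5013, -0.1826, 0.0813]
tcp_rot: [0.91, 0.415, 0.003, 0.006]
ft_force: [1.1, -1.7, 1.3]
opening: 0.239
t 15.90 pos [ 0.5012  -0.18247  0.08097] yaw 49.03 axis [ 0.0102 -0.0074 -0.9999] F [ 1.07 -1.48 -0.53] M [-0.261 -0.253 -0.007] open 0.244
```

The force vanished and the knob dropped: it has passed the balls. Now gently the rest of the way.

```bash
python3 -m handwheel '[{"tx":0,"ty":0.03,"tz":0.1,"yaw":0,"claw":1},{"tx":0,"ty":0.03,"tz":0.2,"yaw":0,"claw":1},{"tx":0,"ty":0.03,"tz":0.27,"yaw":0,"claw":1},{"tx":0,"ty":0.03,"tz":0.27,"yaw":0,"claw":1}]'
python3 -c "
from h import *
rep(2)"
```

```text
clock: 16.4
position: [0.5009, -0.1822, 0.078]
tcp_rot: [0.91, 0.415, 0.003, 0.005]
ft_force: [-2.8, 2.2, 3.9]
opening: 0.248
t 16.50 pos [ 0.50094 -0.18224  0.078  ] yaw 49.03 axis [ 0.0089 -0.0065 -0.9999] F [-2.87  1.77  3.97] M [0.357 0.504 0.013] open 0.243
```

```bash
python3 -m handwheel '[{"tx":0,"ty":-0.05,"tz":0.1,"yaw":0,"claw":1},{"tx":0,"ty":-0.08,"tz":0.15,"yaw":0,"claw":1},{"tx":0,"ty":-0.08,"tz":0.15,"yaw":0,"claw":1}]'
python3 -c "
from h import *
rep(3)
for n in('side','scene','wrist'):
    i,im=snap(n,n+'10'); u,v=proj(i,[.5,-.182,.07])[0].astype(int); cv2.imwrite(f'pics/{n}10c.png',cv2.resize(im[v-40:v+40,u-50:u+50,::-1],None,fx=7,fy=7,interpolation=cv2.INTER_CUBIC))"
```

```text
clock: 16.88
position: [0.501, -0.1823, 0.0779]
tcp_rot: [0.91, 0.415, 0.003, 0.006]
ft_force: [-4.2, 1.9, 10.7]
opening: 0.241
t 17.02 pos [ 0.50103 -0.1823   0.07792] yaw 49.04 axis [ 0.0102 -0.0077 -0.9999] F [-3.69  1.85 10.57] M [ 0.389  0.821 -0.032] open 0.243
```

View pics/scene10c.png

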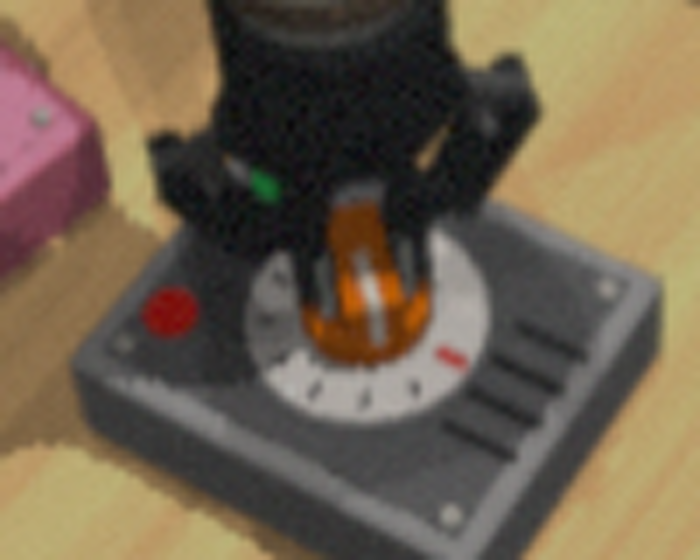

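View pics/wrist10.png

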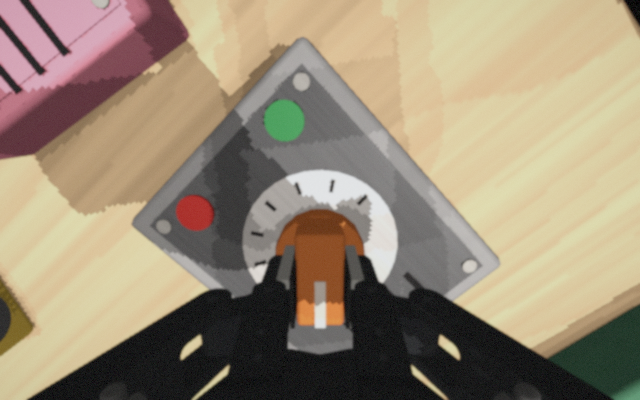

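It stops hard at an underside of about 0.0528 with 10.6 N, so it is home. Now I'll turn it anticlockwise by 44° (-41° to +3°), shifting slightly for the small TCP-to-axis offset.

```bash
python3 -m handwheel '[{"tx":0,"ty":-0.02,"tz":0,"yaw":0,"claw":1},{"tx":0,"ty":-0.02,"tz":0,"yaw":-5,"claw":1},{"tx":0.01,"ty":-0.02,"tz":0,"yaw":-10,"claw":1},{"tx":0.02,"ty":-0.02,"tz":0,"yaw":-16,"claw":1},{"tx":0.03,"ty":-0.02,"tz":0,"yaw":-22,"claw":1}]'
python3 -c "
from h import *
rep(1)"
```

```text
clock: 17.8
position: [0.5017, -0.1824, 0.0781]
tcp_rot: [0.813, 0.582, 0.002, 0.007]
ft_force: [-0.3, -0.0, 2.9]
opening: 0.244
t 17.85 pos [ 0.50166 -0.18238  0.07809] yaw 71.3 axis [ 0.0118 -0.0087 -0.9999] F [-0.23 -0.28  2.31] M [ 0.015  0.078 -0.046] open 0.246
```

```bash
python3 -m handwheel '[{"tx":0.01,"ty":0,"tz":0,"yaw":-5,"claw":1},{"tx":0.02,"ty":-0.01,"tz":0,"yaw":-10,"claw":1},{"tx":0.02,"ty":-0.01,"tz":0,"yaw":-16,"claw":1},{"tx":0.03,"ty":-0.01,"tz":0,"yaw":-22,"claw":1},{"tx":0.03,"ty":-0.01,"tz":0,"yaw":-22,"claw":1},{"tx":0.03,"ty":-0.01,"tz":0,"yaw":-22,"claw":1}]'
python3 -c "
from h import *
rep(2)
for n in('scene','side'):
    i,im=snap(n,n+'11'); u,v=proj(i,[.5,-.182,.07])[0].astype(int); cv2.imwrite(f'pics/{n}11c.png',cv2.resize(im[v-40:v+40,u-50:u+50,::-1],None,fx=7,fy=7,interpolation=cv2.INTER_CUBIC))"
```

```text
clock: 18.6
position: [0.5017, -0.1821, 0.0781]
tcp_rot: [0.687, 0.727, 0.001, 0.007]
ft_force: [-1.6, 0.5, 2.2]
opening: 0.244
t 18.70 pos [ 0.50171 -0.18208  0.0781 ] yaw 93.29 axis [ 0.0119 -0.0087 -0.9999] F [-1.06  0.87  2.06] M [ 0.244  0.189 -0.008] open 0.243
```

View pics/scene11c.png

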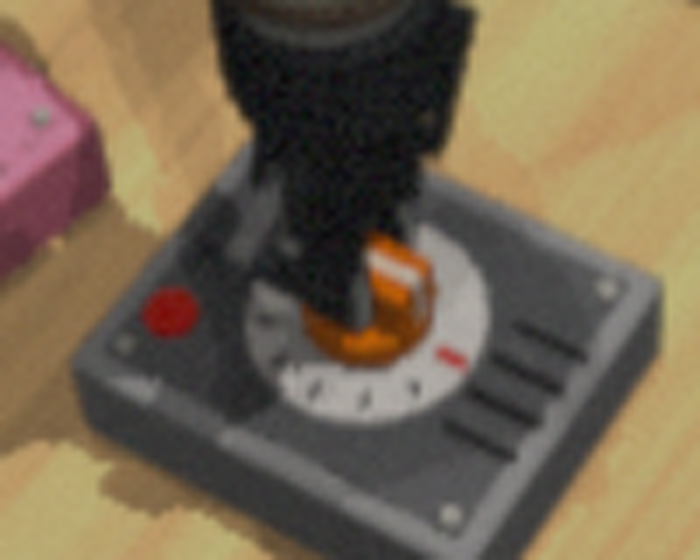

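The pointer is turned to face the mark. I'll open, retreat straight up and check.

```bash
python3 -m handwheel '[{"tx":0,"ty":0,"tz":0,"yaw":0,"claw":0.6},{"tx":0,"ty":0,"tz":0,"yaw":0,"claw":0.3},{"tx":0,"ty":0,"tz":0,"yaw":0,"claw":0},{"tx":0,"ty":0,"tz":0,"yaw":0,"claw":0},{"tx":0,"ty":0,"tz":0,"yaw":0,"claw":0},{"tx":0,"ty":0,"tz":0,"yaw":0,"claw":0},{"tx":0,"ty":0,"tz":-2,"yaw":0,"claw":0},{"tx":0,"ty":0,"tz":-5,"yaw":0,"claw":0},{"tx":0,"ty":2,"tz":-10,"yaw":0,"claw":0},{"tx":0,"ty":4,"tz":-12,"yaw":0,"claw":0},{"tx":0,"ty":4,"tz":-12,"yaw":0,"claw":0},{"tx":0,"ty":4,"tz":-12,"yaw":0,"claw":0}]'
python3 - <<'E'
from h import *
import pickle
i,im=snap('wrist','w12'); s=state(); pickle.dump((i,s),open('w12.pkl','wb')); rep(1)
for n in('scene','side'):
    a,im=snap(n,n+'12'); u,v=proj(a,[.5,-.182,.07])[0].astype(int); cv2.imwrite(f'pics/{n}12c.png',cv2.resize(im[v-40:v+40,u-50:u+50,::-1],None,fx=7,fy=7,interpolation=cv2.INTER_CUBIC))
E
```

```text
clock: 20.3
position: [0.5389, -0.1782, 0.1968]
tcp_rot: [0.686, 0.727, 0.0, 0.006]
ft_force: [0.5, -0.3, 0.2]
opening: 1.001
t 20.40 pos [ 0.53863 -0.17816  0.19644] yaw 93.33 axis [ 0.0084 -0.0069 -0.9999] F [-0.92 -0.21 -0.3 ] M [ 0.057 -0.006 -0.038] open 1.002
```

View pics/w12.png

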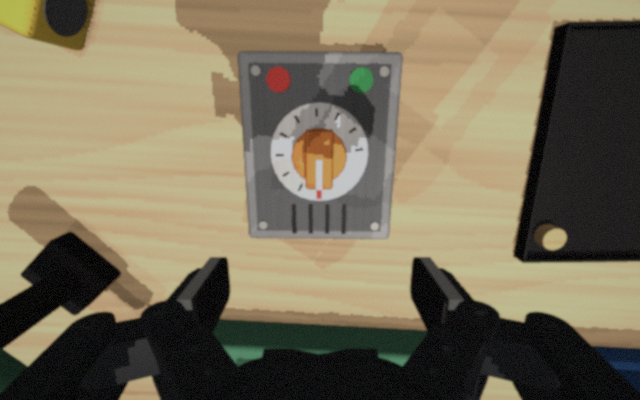

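View pics/side12c.png

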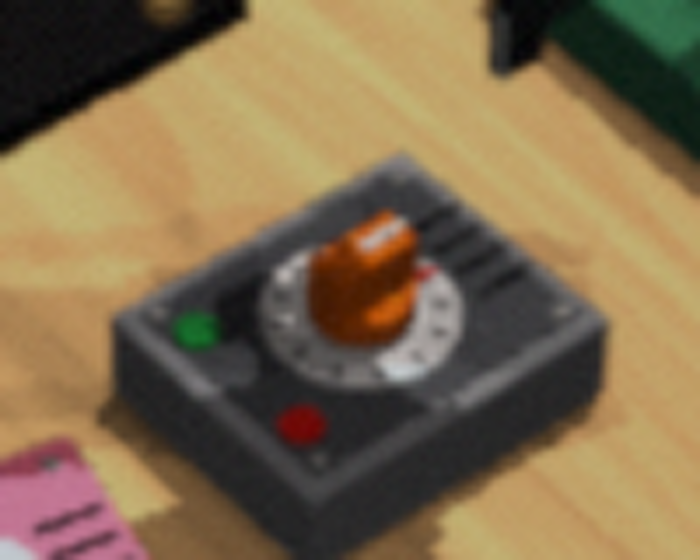

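View pics/scene12.png

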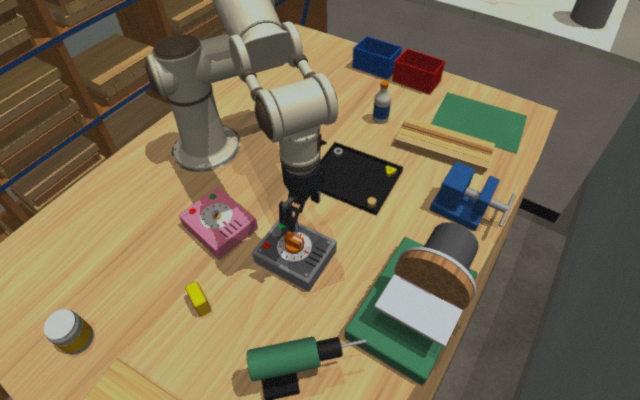

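In the wrist view the white stripe (319,163 to 320,188) lines up with the red mark at (319,195). I'll put a number on it.

```bash
python3 - <<'E'
from h import *
import pickle
i,s=pickle.load(open('w12.pkl','rb')); im=cv2.imread('pics/w12.png'); hsv=cv2.cvtColor(im,cv2.COLOR_BGR2HSV)
S=np.zeros(im.shape[:2],bool); S[155:192,312:328]=1
g=(hsv[...,1]<80)&(hsv[...,2]>150)&S; g[190:]=0
n,l,st,c=cv2.connectedComponentsWithStats(g.astype(np.uint8)); k=1+np.argmax(st[1:,4]); ys,xs=np.nonzero(l==k); print(st[k])
P=onz(i,np.c_[xs,ys],.091)[:,:2]; d=cv2.fitLine(P.astype(np.float32),cv2.DIST_L2,0,.01,.01).ravel()[:2]; d*=np.sign(d[0]); t=(P-P.mean(0))@d; e=P.mean(0)+d*t.max(); print('stripe yaw',np.degrees(np.arctan2(d[1],d[0])),'end',e)
r=((hsv[...,0]<8)|(hsv[...,0]>172))&(hsv[...,1]>130)&(hsv[...,2]>90); z=np.zeros_like(r); z[189:203,310:330]=r[189:203,310:330]; ys,xs=np.nonzero(z); m=onz(i,[[xs.mean(),ys.mean()]],.0505)[0]; print('mark',len(xs),m)
w=(hsv[...,1]<60)&(hsv[...,2]>90); q=np.zeros_like(w); q[100:204,268:372]=w[100:204,268:372]; 
cs,_=cv2.findContours(q.astype(np.uint8),cv2.RETR_EXTERNAL,cv2.CHAIN_APPROX_NONE); h=cv2.convexHull(max(cs,key=cv2.contourArea)).reshape(-1,2); el=cv2.fitEllipse(onz(i,h,.0505)[:,:2].astype(np.float32)); print('dial',el)
c=np.array(el[0]); f=m[:2]-c; f/=np.linalg.norm(f); v=e-c; print('mark yaw',np.degrees(np.arctan2(f[1],f[0])),'pointer end x',v@f,'y',f[0]*v[1]-f[1]*v[0])
for u in(0,):
  isd=imaging.camera_info('side'); isc=imaging.camera_info('scene')
  print('pred top pointer side/scene', proj(isd,[.523,-.1808,.091]),proj(isc,[.523,-.1808,.091]))
E
```

```text
[312 159  16  31 252]
stripe yaw 3.7722394 end [ 0.52332704 -0.18025854]
mark 10 [ 0.5378731  -0.18000336  0.0505    ]
dial ((0.5195034146308899, -0.18048542737960815), (0.10842862725257874, 0.1276809424161911), 96.58818054199219)
mark yaw 1.503255289521944 pointer end x 0.0038282604686920817 y 0.00012649883160580495
pred top pointer side/scene [[351.86967743 222.66732041]] [[300.27133845 240.68654998]]
```

The dial ellipse fit in that run picked up the box edge and is useless. Against the earlier axis (0.500, -0.182) and mark yaw of 3°, the pointer end at (0.5233, -0.1803) lies about 23 mm out and 0.5 mm sideways, well inside 5.5 mm. The arm is clear, so I'm handing it in.

```bash
python3 -c "
from cell import ticket,state
print(state()['clock']); print(ticket.hand_in())"
```

```text
20.5
the job is handed in; nothing more can be done
None
```

The knob is on the shaft, pressed fully home, turned anticlockwise to the red mark and let go. I handed the job in at 20.5 s of the 72 s.

- **Fit:** I measured the shaft's flat in the wrist camera at about -41°, roughly 44° clockwise of the mark. The D went in at that angle on the first try, so no feeling for it was needed.
- **Pressing home:** The balls gave way at about 10 N. The knob then dropped and stopped hard, with about 10.6 N giving no further movement. Its underside was then at about 52.8 mm by the arm's own reading, against 53 mm nominal. The cameras are too coarse to confirm that height.
- **Pointer:** After release, the pointer end lay about 23 mm from the axis and 0.5 mm sideways of the mark line. The stripe's own angle read 3.8° against about 3° for the mark.
- **Everything else:** The gripper was open and about 12 cm above the knob. In the last scene picture, the bystanders in view looked unmoved, but I didn't measure them.

One check failed: my last dial-circle fit caught the box edge, so I discarded it and used the shaft axis measured earlier. My first move was also refused, because its rows lacked the yaw and claw values; the arm did not move.

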